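# Set the batch wheels and stack the tubs

### The job

Roll the three thumbwheels in the front of the large tub so that, read from left to right as you face them, the faces on top show 4, 2 and 5 pips, each squarely up in line with the index marks; press on them gently. Stack the small tub on the large tub's lid with all four of its corner feet down in the four recesses, and let go of it. Do not knock over the mug, the spice jar or the white espresso cup near by.

Things in the scene. Friction and masses are not known exactly. Their poses are not given: they have to be found in the camera images.
- lid_mid (a point): Centre of the top of the large tub's grey lid, 70 mm up; lid 120 (x) x 116 mm. Axes: +x from the wheel ledge to the lid, +y to the left as you face the ledge, z up. The tub stands fast. Four square recesses in the lid, 16 mm wide, 6 deep, centred 38 mm in x and 19 mm in y either side of this point. Ledge with the wheels on the -x side, its top at 66 mm.
- small_tub_mid (a point): Centre of the loose small tub, white, grey lid, 0.22 kg; x is its long axis. Lid 102 x 60 mm, body under it 100 x 58, height 57 in all. Four square feet, 11 mm wide, 5 high, centred 38 mm in x and 19 mm in y from the middle; fits either way round. This point is 28.5 mm above the soles; 23.5 above the large lid when seated. Starts on the worktop, before the tall coffee machine (front at about x 0.55 m).
- wheel_left_top (a point): Top of the left thumbwheel's rim, at mid width, untouched, 75 mm above the worktop, 9 mm above the ledge's top and 86 mm in the large tub's -x from the lid's centre; neighbouring wheels are 32 mm apart along y. The wheel is sprung: pressed down it gives up to 6 mm, by about 1.2 N a mm from 1.5 N, then it is hard. This point is fixed to the tub, does not turn or sink; axes as the large tub's.
- wheel_middle_top (a point): Top of the middle thumbwheel's rim, at mid width, untouched, 75 mm above the worktop, 9 mm above the ledge's top and 86 mm in the large tub's -x from the lid's centre; neighbouring wheels are 32 mm apart along y. The wheel is sprung: pressed down it gives up to 6 mm, by about 1.2 N a mm from 1.5 N, then it is hard. This point is fixed to the tub, does not turn or sink; axes as the large tub's.
- wheel_right_top (a point): Top of the right thumbwheel's rim, at mid width, untouched, 75 mm above the worktop, 9 mm above the ledge's top and 86 mm in the large tub's -x from the lid's centre; neighbouring wheels are 32 mm apart along y. The wheel is sprung: pressed down it gives up to 6 mm, by about 1.2 N a mm from 1.5 N, then it is hard. This point is fixed to the tub, does not turn or sink; axes as the large tub's.
- wheel_left (a joint): Left thumbwheel, white, radius 20 mm, 18 wide, axis along the large tub's y, six faces with 1 to 6 black pips. Rad: 0 = 1 on top, 1.047 = 2, 2.094 = 3, 3.142 = 4, 4.189 = 5, 5.236 = 6; endless, 2 pi more or less is the same face. Grows when its top moves to the tub's +x. No clicks; friction (about 1 N at the rim) keeps it where it is left; slips under too light a touch.
- wheel_middle (a joint): Middle thumbwheel, white, radius 20 mm, 18 wide, axis along the large tub's y, six faces with 1 to 6 black pips. Rad: 0 = 1 on top, 1.047 = 2, 2.094 = 3, 3.142 = 4, 4.189 = 5, 5.236 = 6; endless, 2 pi more or less is the same face. Grows when its top moves to the tub's +x. No clicks; friction (about 1 N at the rim) keeps it where it is left; slips under too light a touch.
- wheel_right (a joint): Right thumbwheel, white, radius 20 mm, 18 wide, axis along the large tub's y, six faces with 1 to 6 black pips. Rad: 0 = 1 on top, 1.047 = 2, 2.094 = 3, 3.142 = 4, 4.189 = 5, 5.236 = 6; endless, 2 pi more or less is the same face. Grows when its top moves to the tub's +x. No clicks; friction (about 1 N at the rim) keeps it where it is left; slips under too light a touch.
- mug_counter: A bystander, the white mug (80 mm across, 91 mm high); origin at the centre of its underside, z up.
- spice_jar_b: A bystander, the spice jar (41 mm across, 105 mm high); origin at the centre of its underside, z up.
- espresso_cup_white: A bystander, the white espresso cup (61 mm across, 58 mm high); origin at the centre of its underside, z up.
Not all that is in view belongs to the job. Leave any yellow look-alike of the part that bears small_tub_mid alone.

How it is judged:
At the end, for the whole second after the job is handed in: Left to right the wheels show 4, 2, 5 on top, each within 0.2 rad of square, still. The small tub rests on the large lid, centre within 6 mm of the lid's centre and 20 to 25.5 mm above its top (feet in the recesses), level within 0.04 rad, long axis within 0.14 rad of the large tub's ((value of joint wheel_left between -3.3416 and -2.9416 rad or value of joint wheel_left between 2.9416 and 3.3416 rad or value of joint wheel_left between 9.2248 and 9.6248 rad) and (value of joint wheel_middle between -5.436 and -5.036 rad or value of joint wheel_middle between 0.8472 and 1.2472 rad or value of joint wheel_middle between 7.1304 and 7.5304 rad) and (value of joint wheel_right between -2.2944 and -1.8944 rad or value of joint wheel_right between 3.9888 and 4.3888 rad or value of joint wheel_right between 10.272 and 10.672 rad) and horizontal distance between small_tub_mid and lid_mid below 0.006 m and z of small_tub_mid in the frame of lid_mid between 0.02 and 0.0255 m and angle between small_tub_mid's own z axis and vertical below 0.04 rad and angle between the x axis of small_tub_mid and the x axis of lid_mid, either way round below 0.14 rad and linear speed of small_tub below 0.02 m/s and velocity of joint wheel_left between -0.1 and 0.1 rad/s and velocity of joint wheel_middle between -0.1 and 0.1 rad/s and velocity of joint wheel_right between -0.1 and 0.1 rad/s); the robot touches nothing.
It fails at once if A wheel is pressed with more than 30 N (not gentle) (contact force between any of wheel_left, wheel_middle, wheel_right and the arm above 30 N or contact force between any of wheel_left, wheel_middle, wheel_right and the fingers above 30 N).
It fails at once if The mug, the spice jar or the white espresso cup is knocked over (tilted by more than 0.5 rad) (angle between any of mug_counter, spice_jar_b, espresso_cup_white's own z axis and vertical above 0.5 rad).
It also fails if it takes over 72 s, if anything falls off the work surface, if the arm or the gripper's body presses on something with over 40 N, if the wrist force passes 120 N, or if a joint passes its speed limit or range.

### The arm

A 7-joint arm with a two-finger parallel gripper is mounted at the origin on a cart in front of the work surface, level with it; the furniture and walls round the work are solid. World frame = base frame: x ahead of the robot, y to its left, z up, the work surface at z = 0. Lengths are in m, angles in rad, forces in N, time in s.
With the tool pointing down it reaches from about 0.425 to 1.025 m from the base axis. Payload 9.4 kg.
Tool frame: the origin (TCP) lies on the centre line of the jaws, within the pads' length; the fingertips stand ctrl.tips_ahead ahead of it and the grasp point (between the pads) lies 2 mm behind it (ctrl.tips_ahead is the distance from the TCP to the fingertips, in m); z points along the fingers, y is the line along which they close (so a half turn about z gives the same grasp; the last joint's range is limited). The gripper opens to 93 mm and grips with 3 to 60 N. Pads are 15 mm wide; open, the fingers measure 128 mm over their backs; the gripper's body (75 mm by 188 mm) begins 65 mm behind the grasp point.
Start: joints at [1.183, 0.599, -0.003, 1.599, 0.002, 0.943, -0.08], TCP at [0.222, -0.69, 0.236] pointing down, gripper open.
Joint ranges: [-2.57, 2.57], [-0.35, 1.97], [-1.29, 1.29], [0.11, 2.56], [-1.05, 4.19], [0.11, 1.86], [-2.63, 2.63]. Speed limits (rad/s): [2.22, 2.22, 3.01, 3.01, 3.14, 3.14, 3.14].

### API

Orientations are given as a unit quaternion [x, y, z, w].
In Python, from plant import status, get_image, camera_info, ctrl, models gives the robot as it stands. The module is installed in compiled form; this text tells all that it offers.
- The arm moves only by the tool step_arm, never from a script. Its argument "plan" is a list of rows, each a list of 2 entries, a list of its own where there are three numbers: the shift along the tool's x, y, z in m, then the turn, a rotation vector about the tool's x, y, z in rad. A call has 1 to 5 rows; each row shifts and turns the commanded pose from where the row before left it, along the tool's axes as they then stand; what a row does not reach is not made up. A row lasts 1/10 s, in which the tool goes at most 50 mm and 8.59 degrees, less where a joint would pass 70% of its speed; a pose out of reach is approached as far as the arm can. A call is refused whole if a number of a shift passes 0.05 or a number of a turn 0.15, either way. A call with a gripper value outside its range is refused whole. "grip" is the closure, from -1 (fully open) to 1 (shut), so that 0 is half open, set as the call begins (left out, the last holds). The fingers move at their own pace and stop on an object; "grip_force" is the grip in N (left out, the last holds). Time passes only in rows, so rows that do not move let the fingers close. It gives the time, the measured TCP pose, the force, the opening and the grip force at its end, in the units of the state.
- status.sense(): the state, without advancing time (a new reading comes with each control period).
- get_image(name): name is "side" or "top"; returns the picture (384x512x3 uint8, red, green, blue); there is no depth.
- camera_info(name): a dict with "vfov" (degrees; the focal length in pixels is half the picture's height over the tangent of half this angle, whatever the lens; pixels are square), "cx", "cy" (the principal point, pixels), "rvec" (rotation vector, rad) and "tvec" (3), from world to camera coordinates, as OpenCV has them. Camera axes: x right, y down, z forward; pixel columns grow to the right and rows downward; lengths in m; the calibration is good to about 2 mm. A picture is of the moment at which its call begins. camera_info takes no time and is no camera call.
- ctrl.finish_job(): hands the job in; it is judged then, once.
Trained networks look in the newest picture that a camera, given by its name, has taken for a name from the list of things; names that differ only in an ending like _2 or _b are one class to them, and where a whole thing is asked for, a point or a joint stands for the part that bears it (a point fixed in the world has none). Each returns a list of dicts, best first, with "score" (0 to 1); they miss things now and then, are a little off and sometimes report something else, mostly with a low value. They report only what shows in the picture. A call takes as long as a camera call. They do not tell look-alikes from the thing itself.
- models.look_for(name, camera): "xy" ([column, row] in pixels, amid what is visible of it).
- models.cut_out(name, camera): "mask" (384x512 bool, what is visible of it) and "xy" ([column, row] in pixels, amid what is visible of it).
The state is a dict: "t": time; "q": joint angles; "joint_vel": joint speeds; "effort": joint torques, N m; "position": TCP position; "tool_rot": TCP orientation; "contact_force": force on the tool from outside, world axes, zero at the start; "torque": the same for the moment, N m; "gripper_width": finger opening in m; "grasp_force": force on a finger pad.
Only numpy, scipy, OpenCV 4.12 (cv2) and the standard library are available. Lean on these libraries where they do the work, as an engineer would, in place of code of your own. Each camera call takes 0.05 s, during which the arm holds its last target. There are 200 camera calls.

## Working session

There is one attempt and no reset: what is moved stays moved. The work goes in short steps, Python scripts to look and compute and a tool call to move; the robot and the scene stay as the last step left them, time stands still between calls to the robot, and variables do not carry over. Pictures are saved under pics/ and viewed, at most 10 in all, crops included, and the job is handed in when it is done.

Besides the shell and the picture viewer there is one more tool, called after ">>>" as a command line: name --argument value ..., lists and objects as JSON in quotes. step_arm: Moves the arm, as the interface text tells. Its arguments: {"type":"object","properties":{"plan":{"type":"array"},"grip":{"type":"number"},"grip_force":{"type":"number"}},"required":["plan"]}

```bash
mkdir -p pics; cat > h.py <<'E'
import numpy as np, cv2
from scipy.spatial.transform import Rotation as R
from plant import status,get_image,camera_info,ctrl,models
def cam(n):
    c=camera_info(n);f=192/np.tan(np.radians(c['vfov'])/2)
    K=np.array([[f,0,c['cx']],[0,f,c['cy']],[0,0,1]])
    return K,np.array(c['rvec'],float).ravel(),np.array(c['tvec'],float).ravel()
def proj(n,P):
    K,r,t=cam(n);return cv2.projectPoints(np.atleast_2d(np.array(P,float)),r,t,K,None)[0][:,0]
def ray(n,uv,z):
    K,r,t=cam(n);M=R.from_rotvec(r).as_matrix();c=-M.T@t
    d=M.T@np.linalg.inv(K)@np.array([uv[0],uv[1],1.]);return c+d*(z-c[2])/d[2]
def save(n,fn,crop=None,s=1):
    im=get_image(n)[:,:,::-1]
    if crop: im=im[crop[1]:crop[3],crop[0]:crop[2]]
    im=cv2.resize(im,None,fx=s,fy=s,interpolation=cv2.INTER_CUBIC);cv2.imwrite('pics/'+fn,im)
E
python3 - <<'E'
from h import *
np.set_printoptions(precision=4,suppress=True)
save('top','t0.png',s=1.5);save('side','s0.png',s=1.5)
for n in('top','side'):
    K,r,t=cam(n);print(n,camera_info(n),'pos',-R.from_rotvec(r).as_matrix().T@t)
    for o in['lid_mid','small_tub_mid','wheel_left','wheel_left_top','wheel_middle','wheel_right','mug_counter','spice_jar_b','espresso_cup_white']:
        try: print(o,[(np.round(d['xy']),round(d['score'],2),ray(n,d['xy'],.06)[:2]) for d in models.look_for(o,n)])
        except Exception as e: print(o,e)
print(ctrl.tips_ahead,status.sense())
E
```

```text
top {'vfov': 46.27488028509468, 'cx': 262.38958397898085, 'cy': 201.30196468799795, 'rvec': array([ 2.4243, -1.5312,  0.2437]), 'tvec': array([-0.3119,  0.4993,  1.3859])} pos [ 0.1761 -0.2593  1.4728]
lid_mid [(array([351., 270.]), 0.8, array([ 0.5048, -0.4136]))]
small_tub_mid [(array([230., 234.]), 0.82, array([ 0.4468, -0.0185]))]
wheel_left [(array([329., 260.]), 0.5, array([ 0.5039, -0.34  ]))]
wheel_left_top [(array([351., 267.]), 0.59, array([ 0.5126, -0.4109]))]
wheel_middle []
wheel_right [(array([355., 269.]), 0.32, array([ 0.5128, -0.4253]))]
mug_counter [(array([349., 202.]), 0.71, array([ 0.7123, -0.3236]))]
spice_jar_b [(array([148., 182.]), 0.66, array([0.4875, 0.3109])), (array([278., 239.]), 0.59, array([ 0.4973, -0.1645]))]
espresso_cup_white [(array([149., 184.]), 0.58, array([0.4839, 0.3043])), (array([190., 216.]), 0.15, array([0.4426, 0.1254]))]
side {'vfov': 45.978255763776744, 'cx': 255.87578498384892, 'cy': 190.75711805040214, 'rvec': array([ 2.1877,  0.4008, -0.2151]), 'tvec': array([-0.5058, -0.0854,  1.7114])} pos [ 0.9921 -1.1384  0.9549]
lid_mid [(array
[... 560 characters left out ...]
))]
mug_counter [(array([278., 263.]), 0.78, array([ 0.728 , -0.3168]))]
spice_jar_b [(array([228., 208.]), 0.91, array([ 0.5065, -0.1454]))]
espresso_cup_white []
0.017 {'t': 1.0, 'q': array([ 1.1833,  0.5993, -0.0025,  1.5994,  0.0018,  0.9429, -0.0798]), 'joint_vel': array([ 0.    ,  0.0005, -0.0004, -0.0014,  0.0011, -0.0018,  0.001 ]), 'effort': array([  0.0006, -76.4855,   1.4965, -25.2717,  -0.0524,   0.0104,
         0.0001]), 'position': array([ 0.2217, -0.6903,  0.2356]), 'tool_rot': array([ 0.9879,  0.1548, -0.    ,  0.    ]), 'contact_force': array([ 0.5483, -0.3631, -0.4907]), 'torque': array([-0.0237, -0.0061, -0.004 ]), 'grasp_force': 0.0, 'gripper_width': 0.09276976027267068}
```

View pictures.

View pics/t0.png

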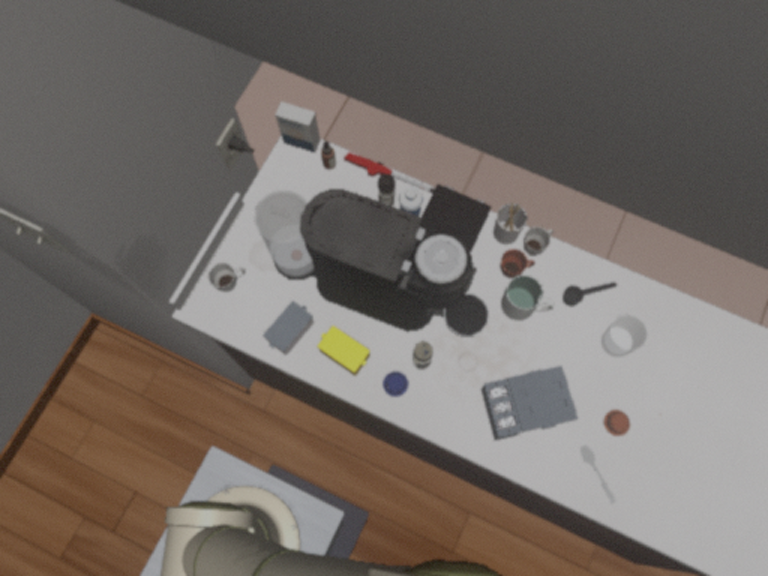

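View pics/s0.png

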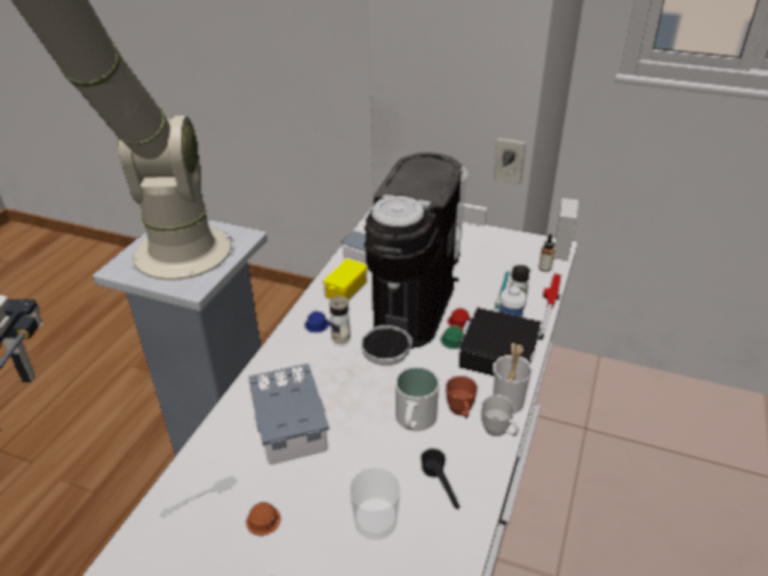

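```bash
python3 - <<'E'
from h import *
A={}
for n in('top','side'):
    A[n]=np.mean([get_image(n).astype(float) for _ in range(4)],0).astype(np.uint8)[:,:,::-1]
    cv2.imwrite(f'pics/avg_{n}.png',A[n])
def c(n,x,y,w,h,s): return cv2.resize(A[n][y:y+h,x:x+w],None,fx=s,fy=s,interpolation=cv2.INTER_CUBIC)
# top row: large tub ; bottom: small tub
m=np.vstack([np.hstack([c('top',318,238,80,60,5),c('side',155,238,80,60,5)]),np.hstack([c('top',165,195,80,60,5),c('side',210,145,80,60,5)])])
cv2.imwrite('pics/m1.png',m)
for n in('top','side'):
    for o in('lid_mid','small_tub_mid'):
        for d in models.cut_out(o,n):
            k=d['mask'];ys,xs=np.nonzero(k);print(n,o,d['score'],d['xy'],k.sum(),xs.min(),xs.max(),ys.min(),ys.max())
            np.save(f'm_{n}_{o}_{int(d["xy"][0])}.npy',k)
print(status.sense()['t'])
E
```

```text
top lid_mid 0.95 [351.9, 269.6] 2197 321 384 244 293
top small_tub_mid 0.8 [228.2, 232.8] 662 212 246 217 250
top small_tub_mid 0.7 [192.8, 218.0] 624 177 208 201 235
side lid_mid 0.9 [190.9, 276.6] 2732 165 219 242 310
side small_tub_mid 0.74 [237.0, 160.8] 199 229 241 155 173
side small_tub_mid 0.67 [226.9, 189.2] 580 215 244 172 198
side small_tub_mid 0.4 [228.8, 210.4] 398 219 232 198 230
1.6
```

View pics/m1.png

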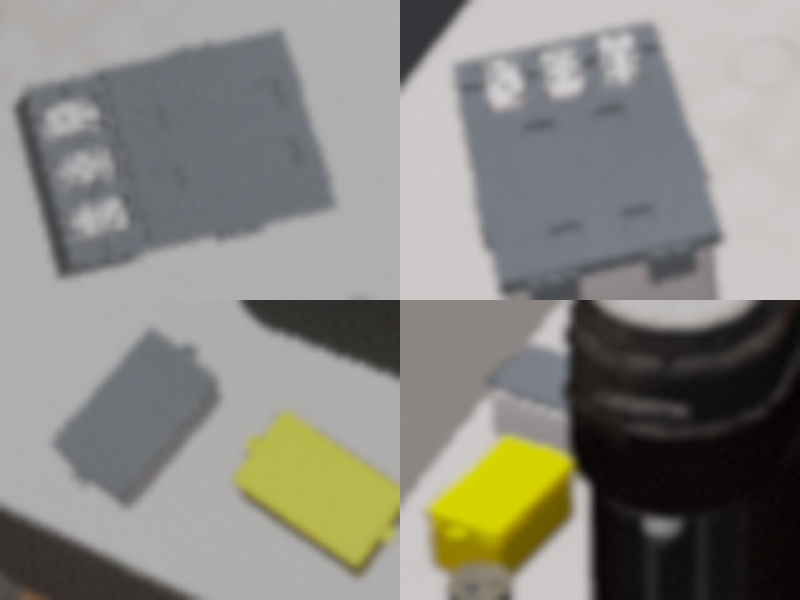

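```bash
cat > fit.py <<'E'
from h import *
from scipy.optimize import minimize
G={}
def load():
    for n in('top','side'):
        g=cv2.GaussianBlur(cv2.imread(f'pics/avg_{n}.png').astype(np.float32),(0,0),0.8)
        gx=cv2.Sobel(g,cv2.CV_32F,1,0);gy=cv2.Sobel(g,cv2.CV_32F,0,1)
        G[n]=np.minimum(np.sqrt((gx**2+gy**2).sum(2)),250)
def world(p,P):
    P=np.asarray(P,float);c,s=np.cos(p[2]),np.sin(p[2])
    return np.c_[p[0]+c*P[:,0]-s*P[:,1],p[1]+s*P[:,0]+c*P[:,1],P[:,2]]
def seg(a,b): return np.array(a)+np.linspace(.04,.96,60)[:,None]*(np.array(b,float)-np.array(a))
def score(p,edges):
    v=0
    for n,a,b in edges:
        uv=proj(n,world(p,seg(a,b))).astype(np.float32)
        v+=cv2.remap(G[n],uv[None,:,0].copy(),uv[None,:,1].copy(),cv2.INTER_CUBIC).mean()
    return v
def fit(p0,edges):
    best=None
    for d in [(0,0,0),(.006,0,0),(-.006,0,0),(0,.006,0),(0,-.006,0),(0,0,.05),(0,0,-.05)]:
        S=np.array([.004,.004,.03])
        r=minimize(lambda q:-score(p0+q*S,edges),np.array(d)/S,method='Nelder-Mead',options=dict(xatol=1e-3,fatol=1e-3))
        if best is None or r.fun<best[0]: best=(r.fun,p0+r.x*S)
    return best
E
python3 - <<'E'
from fit import *
load();np.set_printoptions(precision=4,suppress=True)
def px(U,V,ox,oy,mx=0,my=0): return ((U-mx+.5)/5-.5+ox,(V-my+.5)/5-.5+oy)
def pose(c): # corners: (+x+y),(+x-y),(-x..)
    return c
a=[ray('top',px(283,32,318,238),.07),ray('top',px(333,207,318,238),.07)]
b=[ray('side',px(720,238,155,238,400),.07),ray('side',px(500,285,155,238,400),.07)]
for k in(a,b):
    y=k[0]-k[1];print('backedge',k,np.linalg.norm(y[:2]),np.arctan2(-y[0],y[1]))
y=a[0]-a[1];yaw=np.arctan2(-y[0],y[1]);m=(a[0]+a[1]+b[0]+b[1])/4
p0=np.array([m[0]-.06*np.cos(yaw),m[1]-.06*np.sin(yaw),yaw]);print('p0',p0)
X,Y,Z=.06,.058,.07
E=lambda n:[(n,(X,-Y,Z),(X,Y,Z)),(n,(-X,-Y,Z),(X,-Y,Z)),(n,(-X,Y,Z),(X,Y,Z))]
for nm,e in(('both',E('top')+E('side')),('top',E('top')),('side',E('side'))):
    print(nm,fit(p0,e))
c=[ray('top',px(U,V,165,195,0,300),.057) for U,V in((150,330),(218,385),(128,507),(53,442))]
print([np.linalg.norm((c[i]-c[i-1])[:2]) for i in range(4)])
m=sum(c)/4;d=(c[0]+c[1]-c[2]-c[3]);q0=np.array([m[0],m[1],np.arctan2(d[1],d[0])]);print('q0',q0)
x,y,z=.051,.030,.057
e=[('top',(x,-y,z),(x,y,z)),('top',(-x,-y,z),(-x,y,z)),('top',(-x,-y,z),(x,-y,z)),('top',(-x,y,z),(x,y,z))]
print(fit(q0,e))
E
```

```text
backedge [array([ 0.6116, -0.4488,  0.07  ]), array([ 0.5211, -0.5168,  0.07  ])] 0.11323424466881624 -0.9260870333802208
backedge [array([ 0.6148, -0.4507,  0.07  ]), array([ 0.5246, -0.5171,  0.07  ])] 0.11203976657193195 -0.936029042673173
p0 [ 0.5319 -0.4354 -0.9261]Traceback (most recent call last):
  File "<stdin>", line 15, in <module>
  File "fit.py", line 23, in fit
    r=minimize(lambda q:-score(p0+q*S,edges),np.array(d)/S,method='Nelder-Mead',options=dict(xatol=1e-3,fatol=1e-3))
    res = _minimize_neldermead(fun, x0, args, callback, bounds=bounds,
                               **options)
    fxcc = func(xcc)
    fx = function(np.copy(x), *(wrapper_args + args))
  File "fit.py", line 23, in <lambda>
    r=minimize(lambda q:-score(p0+q*S,edges),np.array(d)/S,method='Nelder-Mead',options=dict(xatol=1e-3,fatol=1e-3))
                         ~~~~~^^^^^^^^^^^^^^
  File "fit.py", line 16, in score
    uv=proj(n,world(p,seg(a,b))).astype(np.float32)
       ~~~~^^^^^^^^^^^^^^^^^^^^^
  File "h.py", line 9, in proj
    K,r,t=cam(n);return cv2.projectPoints(np.atleast_2d(np.array(P,float)),r,t,K,None)[0][:,0]
          ~~~^^^
  File "h.py", line 5, in cam
    c=camera_info(n);f=192/np.tan(np.radians(c['vfov'])/2)
ValueError: time passes only in moves, steps and waits
```

```bash
python3 - <<'E'
s=open('h.py').read()
s=s.replace("def cam(n):","import functools\n@functools.cache\ndef cam(n):");open('h.py','w').write(s)
E
cat > run2.py <<'E'
from fit import *
load();np.set_printoptions(precision=4,suppress=True)
def px(U,V,ox,oy,mx=0,my=0): return ((U-mx+.5)/5-.5+ox,(V-my+.5)/5-.5+oy)
p0=np.array([ 0.5319,-0.4354,-0.9261])
X,Y,Z=.06,.058,.07
E=lambda n:[(n,(X,-Y,Z),(X,Y,Z)),(n,(-X,-Y,Z),(X,-Y,Z)),(n,(-X,Y,Z),(X,Y,Z))]
P={}
for nm,e in(('both',E('top')+E('side')),('top',E('top')),('side',E('side'))):
    P[nm]=fit(p0,e)[1];print(nm,P[nm])
c=[ray('top',px(U,V,165,195,0,300),.057) for U,V in((150,330),(218,385),(128,507),(53,442))]
print([np.linalg.norm((c[i]-c[i-1])[:2]) for i in range(4)])
m=sum(c)/4;d=(c[0]+c[1]-c[2]-c[3]);q0=np.array([m[0],m[1],np.arctan2(d[1],d[0])]);print('q0',q0)
x,y,z=.051,.030,.057
e=[('top',(x,-y,z),(x,y,z)),('top',(-x,-y,z),(-x,y,z)),('top',(-x,-y,z),(x,-y,z)),('top',(-x,y,z),(x,y,z))]
q=fit(q0,e)[1];print(q)
np.save('P.npy',P['both']);np.save('Q.npy',q)
# unwrapped wheels: rows = phi (tub x from -55 to 55deg; top of img = +x), cols = tub +y to the left
out=[]
for n in('top','side'):
    im=cv2.imread(f'pics/avg_{n}.png');r=[]
    for k in(32,0,-32):
        ph=np.radians(np.linspace(60,-60,270));yy=np.linspace(11,-11,150)/1000+k/1000
        PH,YY=np.meshgrid(ph,yy,indexing='ij')
        W=np.c_[(-.086+.02*np.sin(PH)).ravel(),YY.ravel(),(.055+.02*np.cos(PH)).ravel()]
        uv=proj(n,world(P[n],W)).astype(np.float32)
        r.append(np.pad(cv2.remap(im,uv[:,0].reshape(PH.shape),uv[:,1].reshape(PH.shape),cv2.INTER_CUBIC),((5,5),(5,5),(0,0))))
    out.append(np.hstack(r))
# overlay
o=[]
for n,bx in(('top',(318,238)),('side',(155,238))):
    im=cv2.resize(cv2.imread(f'pics/avg_{n}.png')[bx[1]:bx[1]+75,bx[0]:bx[0]+75],None,fx=3.7,fy=3.7,interpolation=cv2.INTER_CUBIC)
    for L in([(X,Y,Z),(X,-Y,Z),(-X,-Y,Z),(-X,Y,Z)],)+tuple([(-.086+a,k+b,.075) for a,b in((0,.009),(0,-.009))] for k in(.032,0,-.032)):
        uv=(proj(n,world(P['both'],L))-bx+.5)*3.7-.5;cv2.polylines(im,[uv.round().astype(np.int32)],True,(0,0,255),1)
    o.append(im)
m=np.vstack(out);o=np.vstack(o);h=max(len(m),len(o))
f=lambda a:np.pad(a,((0,h-len(a)),(0,0),(0,0)))
cv2.imwrite('pics/m2.png',np.hstack([f(m),f(o)])[:600,:800])
E
python3 run2.py
```

```text
both [ 0.5304 -0.4354 -0.926 ]
top [ 0.5302 -0.4354 -0.926 ]
side [ 0.531  -0.4354 -0.9261]
[np.float64(0.09728106678172421), np.float64(0.06003023395249292), np.float64(0.09901301037144779), np.float64(0.06703232038175118)]
q0 [ 0.4416  0.1194 -0.1809]
[ 0.4416  0.1166 -0.1808]
```

View pics/m2.png

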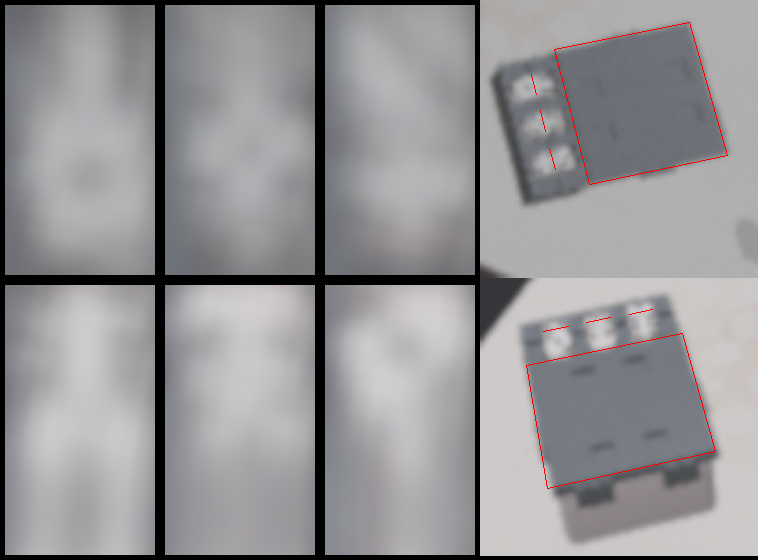

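```bash
cat > wh.py <<'E'
from fit import *
import itertools
KY=(.032,0,-.032)
def tex(p,r,v):
    A,Yv=np.meshgrid(np.arange(720)*np.pi/360,np.linspace(-9,9,73),indexing='ij');T=np.zeros(A.shape,bool)
    d2=[(1,1),(-1,-1)] if v[0] else [(1,-1),(-1,1)];d3=[(0,0)]+([(1,1),(-1,-1)] if v[1] else [(1,-1),(-1,1)])
    c4=[(1,1),(1,-1),(-1,1),(-1,-1)];s6=c4+([(0,1),(0,-1)] if v[2] else [(1,0),(-1,0)])
    for k,L in enumerate([[(0,0)],d2,d3,c4,c4+[(0,0)],s6]):
        for a,b in L:
            da=(A+k*np.pi/3+np.pi)%(2*np.pi)-np.pi
            T|=(da*20-a*p)**2+(Yv-b*p)**2<r*r
    return T
def hits(n,P,ky,off=(0,0)):
    """pixels on the rim and, per pixel, gaussian subsamples -> phi,y,onrim"""
    K,rv,t=cam(n);M=R.from_rotvec(rv).as_matrix();c=-M.T@t
    ph=np.radians(np.linspace(-50,50,41));g=np.array([(-.086+.02*np.sin(a),ky+b,.055+.02*np.cos(a)) for a in ph for b in np.linspace(-.008,.008,9)])
    W=world(P,g);nrm=world((0,0,P[2]),np.array([(np.sin(a),0,np.cos(a)) for a in ph for b in range(9)]))
    W=W[((c-W)*nrm).sum(1)>.25*np.linalg.norm(c-W,axis=1)]
    px=np.unique(proj(n,W).round().astype(int),axis=0)
    s=np.linspace(-1.6,1.6,9);SX,SY=[a.ravel() for a in np.meshgrid(s,s)];w=np.exp(-(SX**2+SY**2)/(2*.8**2));w/=w.sum()
    uv=px[:,None,:]+np.c_[SX,SY][None]+np.array(off)
    d=np.concatenate([uv,np.ones(uv.shape[:2]+(1,))],2)@np.linalg.inv(K).T@M
    cs,sn=np.cos(P[2]),np.sin(P[2]);Rt=np.array([[cs,sn,0],[-sn,cs,0],[0,0,1]])
    o=Rt@(c-[P[0],P[1],0])-[-.086,ky,.055];d=d@Rt.T
    a=d[...,0]**2+d[...,2]**2;b=o[0]*d[...,0]+o[2]*d[...,2];q=b*b-a*(o[0]**2+o[2]**2-.02**2)
    s_=(-b-np.sqrt(np.maximum(q,0)))/a;h=o+s_[...,None]*d
    ok=(q>0)&(abs(h[...,1])<.009)&(h[...,2]>.011)
    return px,w,np.arctan2(h[...,0],h[...,2]),h[...,1]*1000,ok
def resid(I,H,T,ths):
    px,w,phi,y,ok=H;yi=np.clip(((y+9)*4).round().astype(int),0,72);out=[]
    v=I[px[:,1],px[:,0]];on=(ok*w).sum(1);sh=(ok*w*phi).sum(1)
    for th in ths:
        ai=np.round((phi-th)*360/np.pi).astype(int)%720
        pip=(T[ai,yi]&ok)@w
        A=np.c_[on,pip,1-on,sh];x,*_=np.linalg.lstsq(A,v,rcond=None)
        e=v-A@x; out.append((e@e)/((v-v.mean())@(v-v.mean())) + (1 if x[1]>-.3*x[0] else 0))
    return np.array(out)
E
cat > run3.py <<'E'
from wh import *
P=np.load('P.npy');I={n:cv2.imread(f'pics/avg_{n}.png').mean(2) for n in('top','side')}
ths=np.radians(np.arange(0,360,4))
Hs={(n,k,i):hits(n,P,k,o) for n in I for k in KY for i,o in enumerate(itertools.product((-.5,0,.5),(-.5,0,.5)))}
res=[]
for p,r in itertools.product((4,5,6),(1.5,2,2.5)):
    for v in itertools.product((0,1),repeat=3):
        T=tex(p,r,v);row=[]
        for k in KY:
            C=sum(np.min([resid(I[n],Hs[n,k,i],T,ths) for i in ((4,) if 1 else range(9))],0) for n in I)
            row.append(C)
        res.append((sum(c.min() for c in row),p,r,v,row))
res.sort(key=lambda a:a[0])
for s,p,r,v,row in res[:6]:
    print(round(s,3),p,r,v,[[(int(np.degrees(ths[j])),round(c[j],2)) for j in np.argsort(c)[:5]] for c in row])
E
time timeout 550 python3 run3.py
```

```text
1.528 6 2 (0, 1, 1) [[(336, np.float64(0.45)), (332, np.float64(0.45)), (340, np.float64(0.48)), (344, np.float64(0.57)), (348, np.float64(0.66))], [(236, np.float64(0.58)), (232, np.float64(1.56)), (328, np.float64(1.63)), (324, np.float64(1.63)), (228, np.float64(1.64))], [(156, np.float64(0.49)), (160, np.float64(0.55)), (59, np.float64(0.63)), (152, np.float64(1.5)), (68, np.float64(1.59))]]
1.528 6 2 (1, 1, 1) [[(336, np.float64(0.45)), (332, np.float64(0.45)), (340, np.float64(0.48)), (344, np.float64(0.55)), (348, np.float64(0.61))], [(236, np.float64(0.58)), (232, np.float64(1.56)), (328, np.float64(1.63)), (324, np.float64(1.63)), (228, np.float64(1.64))], [(156, np.float64(0.49)), (160, np.float64(0.55)), (152, np.float64(1.5)), (148, np.float64(1.59)), (92, np.float64(1.61))]]
1.594 6 1.5 (0, 1, 1) [[(336, np.float64(0.5)), (332, np.float64(0.5)), (340, np.float64(0.52)), (328, np.float64(0.54)), (344, np.float64(0.6))], [(232, np.float64(0.61)), (328, np.float64(0.64)), (324, np.float64(0.64)), (236, np.float64(0.64)), (332, np.float64(0.67))], [(156, np.float64(0.48)), (
[... 636 characters left out ...]
66))], [(236, np.float64(0.58)), (232, np.float64(1.56)), (180, np.float64(1.63)), (328, np.float64(1.63)), (324, np.float64(1.63))], [(124, np.float64(0.6)), (128, np.float64(1.63)), (119, np.float64(1.64)), (184, np.float64(1.65)), (272, np.float64(1.66))]]
1.682 6 2 (0, 1, 0) [[(236, np.float64(0.66)), (239, np.float64(0.69)), (232, np.float64(1.67)), (228, np.float64(1.69)), (224, np.float64(1.72))], [(232, np.float64(0.53)), (236, np.float64(0.55)), (228, np.float64(1.63)), (200, np.float64(1.66)), (196, np.float64(1.66))], [(156, np.float64(0.49)), (160, np.float64(0.55)), (59, np.float64(0.63)), (276, np.float64(0.65)), (152, np.float64(1.5))]]
real	0m4.216s
user	0m4.558s
sys	0m0.174s
```

```bash
cat > run4.py <<'E'
from wh import *
import sys
P=np.load('P.npy');tag=sys.argv[1] if len(sys.argv)>1 else 'avg';I={n:cv2.imread(f'pics/{tag}_{n}.png').mean(2) for n in('top','side')}
ths=np.radians(np.arange(0,360,3))
src=open('wh.py').read()
offs=list(itertools.product((-.6,0,.6),(-.6,0,.6)))
Hs={(n,k,i):hits(n,P,k,o) for n in I for k in KY for i,o in enumerate(offs)}
res=[]
combos=[(5,1.5),(5,1.9),(5.5,1.6),(5.5,2),(6,1.6),(6,2),(6.5,2)]
for p,r in combos:
    for v in itertools.product((0,1),repeat=3):
        T=tex(p,r,v)
        # one offset per camera shared by the wheels: choose by sum of minima
        row=[0,0,0]
        for n in I:
            best=min(([resid(I[n],Hs[n,k,i],T,ths) for k in KY] for i in range(9)),key=lambda C:sum(c.min() for c in C))
            row=[a+b for a,b in zip(row,best)]
        res.append((sum(c.min() for c in row),p,r,v,row))
res.sort(key=lambda a:a[0])
for s,p,r,v,row in res[:6]:
    out=[]
    for c in row:
        l=[]
        for j in np.argsort(c):
            if all(abs((ths[j]-ths[i]+np.pi)%(2*np.pi)-np.pi)>.3 for i in l): l.append(j)
            if len(l)==3: break
        out.append([(int(np.degrees(ths[j])+.5),round(float(c[j]),2)) for j in l])
    print(round(s,3),p,r,v,out)
E
sed -i 's/-.3\*x\[0\]/-.15*x[0]/' wh.py
time timeout 550 python3 run4.py
```

```text
0.815 6 2 (0, 1, 1) [[(333, 0.22), (228, 0.49), (351, 0.52)], [(234, 0.37), (324, 0.46), (342, 0.51)], [(153, 0.22), (273, 0.46), (63, 0.51)]]
0.815 6 2 (1, 1, 1) [[(333, 0.22), (228, 0.49), (351, 0.52)], [(234, 0.37), (324, 0.46), (342, 0.51)], [(153, 0.22), (273, 0.46), (36, 0.53)]]
0.824 6 1.6 (0, 1, 1) [[(339, 0.23), (321, 0.43), (237, 0.5)], [(231, 0.37), (327, 0.45), (111, 0.51)], [(153, 0.22), (276, 0.47), (63, 0.52)]]
0.824 6 1.6 (1, 1, 1) [[(339, 0.23), (321, 0.43), (237, 0.5)], [(231, 0.37), (327, 0.45), (201, 0.52)], [(153, 0.22), (90, 0.44), (276, 0.47)]]
0.854 6.5 2 (0, 1, 1) [[(333, 0.27), (228, 0.49), (351, 0.61)], [(228, 0.31), (330, 0.4), (174, 0.4)], [(150, 0.27), (270, 0.44), (210, 0.55)]]
0.854 6.5 2 (1, 1, 1) [[(333, 0.27), (228, 0.49), (351, 0.6)], [(228, 0.31), (330, 0.4), (174, 0.4)], [(150, 0.27), (270, 0.44), (210, 0.55)]]
real	0m27.576s
user	0m28.008s
sys	0m0.078s
```

>>> step_arm --plan '[[[0,0,0],[0,0,-0.1113]],[[0,0,0],[0,0,-0.1113]],[[0,0,0],[0,0,-0.1113]],[[0.0432,-0.0091,0],[0,0,0]],[[0.0432,-0.0091,0],[0,0,0]]]' --grip 1 --grip_force 20

```text
t: 2.1
position: [0.279, -0.6239, 0.2353]
tool_rot: [0.949, 0.315, -0.0, 0.0]
contact_force: [0.7, -0.2, 0.7]
gripper_width: 0.0578
grasp_force: 0.0
```

>>> step_arm --plan '[[[0.0432,-0.0091,0],[0,0,0]],[[0.0432,-0.0091,0],[0,0,0]],[[0.0432,-0.0091,0],[0,0,0]],[[0.0432,-0.0091,0],[0,0,0]],[[0.0432,-0.0091,0],[0,0,0]]]'

```text
t: 2.6
position: [0.4261, -0.4563, 0.2358]
tool_rot: [0.949, 0.317, 0.0, 0.0]
contact_force: [0.3, -0.9, -0.2]
gripper_width: 0.0177
grasp_force: 0.0
```

>>> step_arm --plan '[[[0.0432,-0.0091,0.03],[0,0,0]],[[0.0432,-0.0091,0.04],[0,0,0]],[[0.0432,-0.0091,0.04],[0,0,0]],[[0,0,0],[0,0,0]],[[0,0,0],[0,0,0]]]'

```text
t: 3.1
position: [0.5015, -0.3697, 0.1395]
tool_rot: [0.948, 0.318, -0.001, -0.001]
contact_force: [-0.4, -0.4, -0.4]
gripper_width: 0.0001
grasp_force: 0.0
```

```bash
cat > go.py <<'E'
from h import *
def delta(xyz,yaw=None):
    s=status.sense();Rt=R.from_quat(s['tool_rot']);d=Rt.inv().apply(np.array(xyz)-s['position'])
    print('t',s['t'],'pos',s['position'].round(4),'F',s['contact_force'].round(1),'shift',d.round(4))
    if yaw is not None: # yaw of tool x, tool down
        T=R.from_euler('z',yaw)*R.from_euler('x',np.pi);print('turn',(Rt.inv()*T).as_rotvec().round(4))
def tub(x,y,z):
    P=np.load('P.npy');c,s=np.cos(P[2]),np.sin(P[2]);return [P[0]+c*x-s*y,P[1]+s*x+c*y,z]
E
python3 -c "
from go import *
delta(tub(-.086+.0135,.032,.017+.080),np.pi/2-.926)"
```

```text
t 3.1 pos [ 0.5015 -0.3697  0.1395] F [-0.4 -0.4 -0.4] shift [ 0.0157 -0.0025  0.0425]
turn [-0.0017  0.0007  0.0022]
```

>>> step_arm --plan '[[[0.0157,-0.0025,0.0125],[-0.0017,0.0007,0.0022]],[[0,0,0.03],[0,0,0]],[[0,0,0.002],[0,0,0]],[[0,0,0.003],[0,0,0]],[[0,0,0.003],[0,0,0]]]'

```text
t: 3.6
position: [0.5124, -0.3602, 0.0907]
tool_rot: [0.949, 0.315, 0.001, 0.001]
contact_force: [-0.1, -0.4, -0.1]
gripper_width: 0.0004
grasp_force: 0.0
```

>>> step_arm --plan '[[[0,0,0],[0,0,0]]]'

```text
t: 3.7
position: [0.5124, -0.36, 0.0906]
tool_rot: [0.949, 0.315, 0.001, 0.001]
contact_force: [1.4, 0.2, -0.4]
gripper_width: 0.0005
grasp_force: 0.0
```

>>> step_arm --plan '[[[0,0,0.001],[0,0,0]],[[0,0,0.001],[0,0,0]],[[0,0,0],[0,0,0]]]'

```text
t: 4.0
position: [0.5124, -0.3598, 0.0883]
tool_rot: [0.949, 0.316, 0.001, 0.001]
contact_force: [-1.0, -1.5, 2.7]
gripper_width: 0.0003
grasp_force: 1.6
```

>>> step_arm --plan '[[[0,-0.004,0],[0,0,0]],[[0,-0.005,0],[0,0,0]],[[0,-0.0045,0],[0,0,0]]]'

```text
t: 4.3
position: [0.5037, -0.3485, 0.0882]
tool_rot: [0.949, 0.316, 0.001, 0.001]
contact_force: [0.1, -2.3, 5.0]
gripper_width: 0.0003
grasp_force: 2.8
```

>>> step_arm --plan '[[[0,-0.005,0],[0,0,0]],[[0,-0.005,0],[0,0,0]],[[0,-0.0035,0],[0,0,0]]]'

```text
t: 4.6
position: [0.4951, -0.3369, 0.0878]
tool_rot: [0.949, 0.316, 0.0, 0.0]
contact_force: [-0.2, -0.5, 2.5]
gripper_width: 0.0005
grasp_force: 1.1
```

```bash
python3 -c "
from go import *
delta(tub(-.086,.032,.087))
A=[]
for n,b in(('top',(305,225)),('side',(155,215))):
    im=get_image(n)[:,:,::-1];A.append(cv2.resize(im[b[1]:b[1]+80,b[0]:b[0]+80],None,fx=5,fy=5,interpolation=cv2.INTER_CUBIC))
cv2.imwrite('pics/p5.png',np.hstack(A))"
```

```text
t 4.6 pos [ 0.4951 -0.3369  0.0878] F [-0.2 -0.5  2.5] shift [0.0011 0.0139 0.0008]
```

View pics/p5.png

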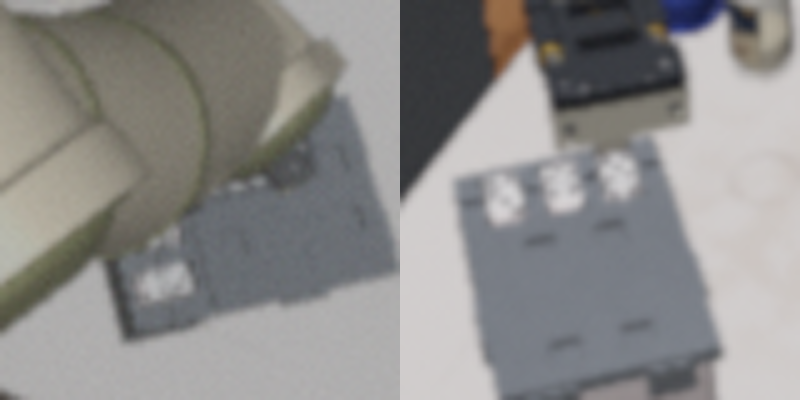

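>>> step_arm --plan '[[[0,0,-0.009],[0,0,0]],[[0.001,0.025,0],[0,0,0]],[[0,0,0.005],[0,0,0]],[[0,0,0.004],[0,0,0]],[[0,0,0],[0,0,0]]]'

```text
t: 5.2
position: [0.5124, -0.3571, 0.0878]
tool_rot: [0.949, 0.316, 0.001, 0.001]
contact_force: [2.1, -2.4, 4.3]
gripper_width: 0.0003
grasp_force: 2.6
```

>>> step_arm --plan '[[[0,-0.0055,0],[0,0,0]],[[0,-0.0055,0],[0,0,0]],[[0,-0.0055,0],[0,0,0]],[[0,-0.0055,0],[0,0,0]],[[0,0,0],[0,0,0]]]'

```text
t: 5.7
position: [0.4973, -0.3378, 0.0879]
tool_rot: [0.949, 0.316, -0.0, -0.0]
contact_force: [-1.7, 2.3, 2.4]
gripper_width: 0.0002
grasp_force: 2.2
```

>>> step_arm --plan '[[[0,0,-0.012],[0,0,0]],[[0,0,-0.03],[0,0,0]],[[0,0,0],[0,0,0]]]'

```text
t: 6.0
position: [0.4999, -0.3403, 0.1332]
tool_rot: [0.949, 0.316, 0.002, 0.002]
contact_force: [0.5, -0.5, 0.6]
gripper_width: 0.0004
grasp_force: 0.0
```

```bash
cat > meas.py <<'E'
# measure wheels: meas.py cams [idx]
from wh import *
import sys
P=np.load('P.npy');ths=np.radians(np.arange(0,360,2));T=tex(6,1.8,(0,1,1));T2=tex(6,1.8,(1,1,1))
offs=list(itertools.product((-.6,0,.6),repeat=2))
tot={0:0,1:0,2:0}
for n in sys.argv[1].split(','):
    I=np.mean([get_image(n).astype(float) for _ in range(3)],0).mean(2);cv2.imwrite(f'pics/last_{n}.png',get_image(n)[:,:,::-1])
    for w in map(int,sys.argv[2]):
        c=np.min([resid(I,hits(n,P,KY[w],o),t,ths) for o in offs for t in(T,T2)],0);tot[w]=tot[w]+c
        l=[]
        for name,cc in((n,c),('sum',tot[w])):
            l=[]
            for j in np.argsort(cc):
                if all(abs((ths[j]-ths[i]+np.pi)%(2*np.pi)-np.pi)>.3 for i in l): l.append(j)
                if len(l)==3: break
            print(w,name,[(int(np.degrees(ths[j])+.5),round(float(cc[j]),2)) for j in l])
E
python3 meas.py side 012; python3 -c "
from go import *
delta(tub(-.086+.011,0,.105))"
```

```text
0 side [(174, 0.15), (80, 0.21), (320, 0.21)]
0 sum [(174, 0.15), (80, 0.21), (320, 0.21)]
1 side [(226, 0.09), (316, 0.11), (194, 0.14)]
1 sum [(226, 0.09), (316, 0.11), (194, 0.14)]
2 side [(154, 0.1), (92, 0.18), (274, 0.24)]
2 sum [(154, 0.1), (92, 0.18), (274, 0.24)]
t 6.2 pos [ 0.4982 -0.3393  0.1295] F [-0.5  0.3 -0.7] shift [-0.032   0.0212  0.0245]
```

>>> step_arm --plan '[[[-0.032,0.022,0.0],[0,0,0]],[[0,0,0.0245],[0,0,0]],[[0,0,0.009],[0,0,0]],[[0,0,0.0085],[0,0,0]],[[0,0,0],[0,0,0]]]'

```text
t: 6.7
position: [0.4858, -0.376, 0.087]
tool_rot: [0.949, 0.316, -0.0, 0.0]
contact_force: [-3.6, -2.8, 5.4]
gripper_width: 0.0007
grasp_force: 3.1
```

>>> step_arm --plan '[[[0,-0.006,0],[0,0,0]],[[0,-0.006,0],[0,0,0]],[[0,-0.006,0],[0,0,0]],[[0,-0.006,0],[0,0,0]],[[0,0,0],[0,0,0]]]'

```text
t: 7.2
position: [0.4715, -0.3557, 0.088]
tool_rot: [0.949, 0.316, 0.0, 0.0]
contact_force: [-2.5, 0.4, 2.3]
gripper_width: 0.0004
grasp_force: 1.7
```

>>> step_arm --plan '[[[0,0,-0.009],[0,0,0]],[[0,0.024,0],[0,0,0]],[[0,0,0.005],[0,0,0]],[[0,0,0.004],[0,0,0]],[[0,0,0],[0,0,0]]]'

```text
t: 7.7
position: [0.4869, -0.3762, 0.0878]
tool_rot: [0.949, 0.316, 0.001, 0.001]
contact_force: [2.4, -1.4, 4.8]
gripper_width: 0.0007
grasp_force: 2.7
```

>>> step_arm --plan '[[[0,-0.006,0],[0,0,0]],[[0,-0.006,0],[0,0,0]],[[0,-0.006,0],[0,0,0]],[[0,-0.006,0],[0,0,0]],[[0,0,0],[0,0,0]]]'

```text
t: 8.2
position: [0.4706, -0.3555, 0.0878]
tool_rot: [0.949, 0.316, -0.0, -0.0]
contact_force: [-1.1, 2.8, 2.6]
gripper_width: 0.0007
grasp_force: 1.6
```

>>> step_arm --plan '[[[0,0,-0.012],[0,0,0]],[[0,0,-0.03],[0,0,0]],[[0,0,0],[0,0,0]]]'

```text
t: 8.5
position: [0.4731, -0.3581, 0.1331]
tool_rot: [0.949, 0.316, 0.002, 0.002]
contact_force: [0.6, -1.2, 0.2]
gripper_width: 0.0003
grasp_force: 0.0
```

```bash
python3 meas.py side 012; python3 -c "
from go import *
delta(tub(-.086-.011,-.032,.105))"
```

```text
0 side [(174, 0.15), (80, 0.21), (320, 0.21)]
0 sum [(174, 0.15), (80, 0.21), (320, 0.21)]
1 side [(76, 0.08), (132, 0.19), (196, 0.2)]
1 sum [(76, 0.08), (132, 0.19), (196, 0.2)]
2 side [(154, 0.1), (92, 0.18), (274, 0.24)]
2 sum [(154, 0.1), (92, 0.18), (274, 0.24)]
t 8.7 pos [ 0.4714 -0.3569  0.1295] F [ 0.2 -0.7  0.3] shift [-0.032   0.0012  0.0245]
```

>>> step_arm --plan '[[[-0.032,0.0,0.0],[0,0,0]],[[0,0,0.0245],[0,0,0]],[[0,0,0.009],[0,0,0]],[[0,0,0.0085],[0,0,0]],[[0,0,0],[0,0,0]]]'

```text
t: 9.2
position: [0.4456, -0.3753, 0.0866]
tool_rot: [0.949, 0.316, -0.0, -0.001]
contact_force: [-3.1, 1.8, 4.5]
gripper_width: 0.0007
grasp_force: 2.3
```

>>> step_arm --plan '[[[0,0.006,0],[0,0,0]],[[0,0.006,0],[0,0,0]],[[0,0.006,0],[0,0,0]],[[0,0.006,0],[0,0,0]],[[0,0,0],[0,0,0]]]'

```text
t: 9.7
position: [0.4625, -0.397, 0.0887]
tool_rot: [0.949, 0.316, 0.002, 0.002]
contact_force: [1.4, -2.6, 3.7]
gripper_width: 0.0001
grasp_force: 2.0
```

>>> step_arm --plan '[[[0,0,-0.012],[0,0,0]],[[-0.03,-0.03,-0.02],[0,0,0]],[[-0.045,0,-0.02],[0,0,0]],[[-0.045,0,0],[0,0,0]],[[-0.045,0,0],[0,0,0]]]'

```text
t: 10.2
position: [0.3094, -0.4708, 0.1412]
tool_rot: [0.949, 0.316, 0.001, 0.001]
contact_force: [-0.1, -1.4, -0.1]
gripper_width: 0.0008
grasp_force: 0.0
```

>>> step_arm --plan '[[[-0.045,0,0],[0,0,0]],[[-0.03,0,0],[0,0,0]],[[0,0,0],[0,0,0]]]'

```text
t: 10.5
position: [0.2456, -0.5176, 0.1402]
tool_rot: [0.95, 0.313, -0.0, 0.001]
contact_force: [0.7, 0.5, 0.7]
gripper_width: 0.0004
grasp_force: 0.0
```

```bash
python3 meas.py top,side 012; python3 -c "
from go import *
delta(tub(-.086,-.032,.105))
A=[]
for n,b in(('top',(318,243)),('side',(160,232))):
    im=cv2.imread(f'pics/last_{n}.png');A.append(cv2.resize(im[b[1]:b[1]+50,b[0]:b[0]+50],None,fx=8,fy=8,interpolation=cv2.INTER_CUBIC))
cv2.imwrite('pics/p6.png',np.hstack(A))"
```

```text
0 top [(170, 0.1), (268, 0.15), (50, 0.18)]
0 sum [(170, 0.1), (268, 0.15), (50, 0.18)]
1 top [(84, 0.06), (144, 0.15), (56, 0.15)]
1 sum [(84, 0.06), (144, 0.15), (56, 0.15)]
2 top [(174, 0.15), (236, 0.2), (264, 0.22)]
2 sum [(174, 0.15), (236, 0.2), (264, 0.22)]
0 side [(174, 0.15), (80, 0.21), (320, 0.21)]
0 sum [(170, 0.25), (322, 0.44), (84, 0.44)]
1 side [(76, 0.08), (132, 0.18), (196, 0.2)]
1 sum [(78, 0.18), (144, 0.36), (202, 0.37)]
2 side [(318, 0.08), (228, 0.12), (338, 0.17)]
2 sum [(230, 0.34), (176, 0.34), (324, 0.39)]
t 10.9 pos [ 0.2516 -0.5144  0.1397] F [ 0.8  0.4 -0.4] shift [0.2383 0.0183 0.0349]
```

View pics/p6.png

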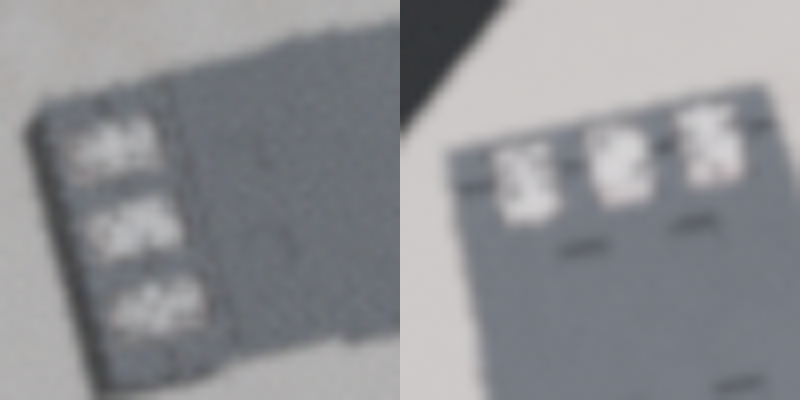

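```bash
cat > fine.py <<'E'
from wh import *
import sys
P=np.load('P.npy')
c0=list(map(float,sys.argv[1].split(',')));tag=sys.argv[2] if len(sys.argv)>2 else None
I={n:(cv2.imread(f'pics/avg_{n}.png').astype(float) if tag else np.mean([get_image(n).astype(float) for _ in range(8)],0)).mean(2) for n in('top','side')}
th=[np.radians(c+np.arange(-24,25,3)) for c in c0]
offs=list(itertools.product(np.arange(-.9,1,.3),repeat=2));res=[]
H={(n,i,k):hits(n,P,KY[k],o) for n in I for i,o in enumerate(offs) for k in range(3)}
for (p,r) in itertools.product((5.5,6,6.5),(1.6,2)):
    for v0 in(0,1):
        T=tex(p,r,(v0,1,1));C={n:[[resid(I[n],H[n,i,k],T,th[k]) for k in range(3)] for i in range(len(offs))] for n in I}
        # shared wheel angle, per-camera offset: alternate over top offsets
        S={n:np.array(C[n]) for n in I}  # off x wheel x theta
        tot=(S['top'][:,None]+S['side'][None]).min(3).sum(2);a,b=np.unravel_index(tot.argmin(),tot.shape)
        cc=S['top'][a]+S['side'][b]
        res.append((tot.min(),p,r,v0,offs[a],offs[b],[int(round(np.degrees(th[k][cc[k].argmin()]))) for k in range(3)],[[int(round(np.degrees(th[k][S[n][o][k].argmin()]))) for k in range(3)] for n,o in(('top',a),('side',b))],cc.min(1).round(2)))
res.sort(key=lambda a:a[0])
for r in res[:4]: print(round(r[0],3),*[x if not isinstance(x,tuple) else tuple(np.round(x,1).tolist()) for x in r[1:]])
E
echo start; python3 fine.py 335,231,154 avg; echo now; python3 fine.py 174,78,230; python3 -c "
from go import *
delta(tub(-.086,-.032,.105))"
```

```text
start
0.592 6.5 2 0 (-0.6, -0.3) (0.3, -0.0) [338, 234, 154] [[335, 231, 154], [338, 234, 154]] [0.17 0.29 0.14]
0.592 6.5 2 1 (-0.6, -0.3) (0.3, -0.0) [338, 234, 154] [[335, 231, 154], [338, 234, 154]] [0.17 0.29 0.14]
0.613 6 2 0 (-0.9, -0.3) (0.3, -0.0) [335, 231, 154] [[335, 231, 154], [335, 231, 154]] [0.2  0.3  0.11]
0.613 6 2 1 (-0.9, -0.3) (0.3, -0.0) [335, 231, 154] [[335, 231, 154], [335, 231, 154]] [0.2  0.3  0.11]
now
0.652 6.5 2 1 (-0.6, -0.6) (0.3, -0.3) [171, 81, 230] [[171, 81, 230], [171, 78, 230]] [0.17 0.22 0.27]
0.658 6.5 1.6 1 (-0.3, -0.6) (0.3, -0.3) [171, 81, 233] [[177, 84, 233], [171, 78, 233]] [0.18 0.22 0.26]
0.694 6 2 1 (-0.3, -0.6) (0.3, -0.0) [174, 81, 233] [[174, 81, 236], [174, 81, 233]] [0.19 0.18 0.32]
0.699 6 1.6 1 (-0.6, -0.6) (0.3, -0.3) [171, 81, 233] [[171, 81, 233], [174, 78, 233]] [0.21 0.19 0.29]
t 11.7 pos [ 0.2503 -0.5152  0.1396] F [-0.5  0.8 -0. ] shift [0.2398 0.0179 0.0348]
```

>>> step_arm --plan '[[[0.04,0.0028,0],[0,0,0]],[[0.04,0.0028,0],[0,0,0]],[[0.04,0.0028,0],[0,0,0]],[[0.04,0.0028,0],[0,0,0]],[[0.04,0.0028,0],[0,0,0]]]'

```text
t: 12.2
position: [0.4201, -0.4056, 0.1398]
tool_rot: [0.949, 0.316, 0.001, 0.001]
contact_force: [1.0, -0.5, 0.3]
gripper_width: 0.0006
grasp_force: 0.0
```

>>> step_arm --plan '[[[0.04,0.0028,0],[0,0,0]],[[0,0,0.02],[0,0,0]],[[0,0,0],[0,0,0]],[[0,0,0],[0,0,0]]]'

```text
t: 12.6
position: [0.4517, -0.3851, 0.1196]
tool_rot: [0.949, 0.315, -0.0, 0.0]
contact_force: [-0.1, 0.3, -0.7]
gripper_width: 0.0006
grasp_force: 0.0
```

```bash
python3 -c "
from go import *
delta(tub(-.086-.0014,-.032,.088),np.pi/2-.926)"
```

```text
t 12.6 pos [ 0.4517 -0.3851  0.1196] F [-0.1  0.3 -0.7] shift [0.0007 0.0001 0.0316]
turn [ 0.0004  0.0003 -0.0029]
```

>>> step_arm --plan '[[[0.0005,0,0.02],[0,0,0]],[[0,0,0.0116],[0,0,0]],[[0,0,0],[0,0,0]],[[0,0.003,0],[0,0,0]],[[0,0,0],[0,0,0]]]'

```text
t: 13.1
position: [0.4542, -0.3881, 0.0891]
tool_rot: [0.949, 0.315, 0.0, 0.001]
contact_force: [-2.1, -0.8, 4.1]
gripper_width: 0.0007
grasp_force: 2.3
```

>>> step_arm --plan '[[[0,0,-0.016],[0,0,0]],[[0.032,0.002,0],[0,0,0]],[[0,0,0.008],[0,0,0]],[[0,0,0.008],[0,0,0]],[[0,0,0],[0,0,0]]]'

```text
t: 13.6
position: [0.4821, -0.3692, 0.0878]
tool_rot: [0.949, 0.316, 0.001, 0.001]
contact_force: [2.9, 3.8, 5.5]
gripper_width: 0.0004
grasp_force: 3.1
```

>>> step_arm --plan '[[[0,-0.0035,0],[0,0,0]],[[0,-0.0035,0],[0,0,0]],[[0,0,0],[0,0,0]],[[0,0,-0.016],[0,0,0]],[[0.032,0.002,0],[0,0,0]]]'

```text
t: 14.1
position: [0.4998, -0.3505, 0.1053]
tool_rot: [0.95, 0.312, -0.001, 0.001]
contact_force: [-0.1, -0.9, 0.3]
gripper_width: 0.0001
grasp_force: 0.0
```

>>> step_arm --plan '[[[0,0,0.008],[0,0,0]],[[0,0,0.008],[0,0,0]],[[0,0,0],[0,0,0]],[[0,0.003,0],[0,0,0]],[[0,0,0],[0,0,0]]]'

```text
t: 14.6
position: [0.506, -0.349, 0.0882]
tool_rot: [0.949, 0.315, 0.001, 0.001]
contact_force: [3.4, 3.0, 5.3]
gripper_width: 0.0006
grasp_force: 2.8
```

>>> step_arm --plan '[[[0,0,-0.016],[0,0,0]],[[0,0,-0.03],[0,0,0]],[[-0.045,0,-0.02],[0,0,0]],[[-0.045,0,-0.02],[0,0,0]],[[-0.045,0,0],[0,0,0]]]'

```text
t: 15.1
position: [0.3956, -0.4315, 0.1759]
tool_rot: [0.949, 0.315, 0.001, 0.002]
contact_force: [-0.1, -0.6, -0.3]
gripper_width: 0.0008
grasp_force: 0.0
```

>>> step_arm --plan '[[[-0.045,0,-0.03],[0,0,0]],[[-0.045,0,0],[0,0,0]],[[-0.045,0,0],[0,0,0]],[[-0.045,0,0],[0,0,0]],[[-0.02,0,0],[0,0,0]]]' --grip -1

```text
t: 15.6
position: [0.2336, -0.5496, 0.201]
tool_rot: [0.95, 0.312, -0.001, -0.0]
contact_force: [-0.1, -0.2, 0.7]
gripper_width: 0.0357
grasp_force: 0.0
```

```bash
python3 fine.py 178,64,238; python3 -c "
from go import *
Q=np.load('Q.npy');print(Q)
delta([Q[0],Q[1],.13],Q[2])"
```

```text
0.658 6.5 2 1 (-0.6, -0.3) (0.3, -0.3) [181, 58, 238] [[181, 58, 241], [181, 55, 238]] [0.21 0.21 0.24]
0.707 6.5 1.6 1 (-0.6, -0.3) (0.3, -0.3) [178, 58, 241] [[178, 58, 241], [181, 58, 238]] [0.23 0.21 0.27]
0.714 6 2 1 (-0.6, -0.3) (0.3, -0.3) [181, 58, 238] [[178, 58, 241], [181, 55, 238]] [0.23 0.21 0.27]
0.744 6 1.6 1 (-0.6, -0.3) (0.3, -0.3) [181, 58, 241] [[178, 58, 241], [181, 58, 238]] [0.24 0.22 0.29]
[ 0.44162698  0.11658739 -0.18084113]
t 16.4 pos [ 0.2406 -0.5471  0.2018] F [-0.1 -0.2 -0.1] shift [ 0.5587 -0.4109  0.0714]
turn [ 0.0013 -0.0013  0.8237]
```

View pics/p7.png

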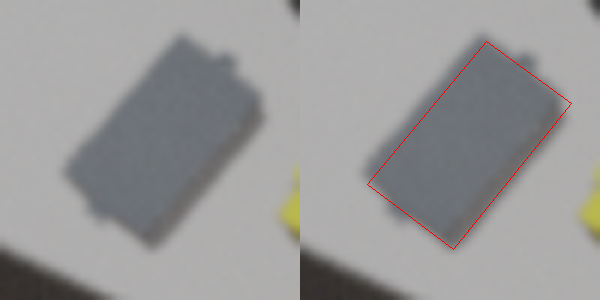

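```bash
cat > rec.py <<'E'
from fit import *
np.set_printoptions(precision=4,suppress=True)
def walls(n):
    out=[]
    for cx in(.038,-.038):
        for cy in(.019,-.019):
            u=np.linspace(-.0075,.0075,16);zz=np.linspace(.0655,.0695,5)
            U,Zz=[a.ravel() for a in np.meshgrid(u,zz)]
            if n=='side': out.append(np.c_[cx-.008+0*U,cy+U,Zz])
            else: out+= [np.c_[cx+.008+0*U,cy+U,Zz],np.c_[cx+U,cy+.008+0*U,Zz]]
    return np.vstack(out)
def fitrec(p0,cams,I):
    b={n:cv2.GaussianBlur(I[n],(0,0),.6) for n in I};W={n:walls(n) for n in I}
    bg={n:cv2.GaussianBlur(I[n],(0,0),5) for n in I}
    def f(p):
        v=0
        for n in cams:
            uv=proj(n,world(p,W[n])).astype(np.float32);d=bg[n]-b[n]
            v-=cv2.remap(d.astype(np.float32),uv[None,:,0].copy(),uv[None,:,1].copy(),cv2.INTER_CUBIC).mean()
        return v
    S=np.array([.003,.003,.02]);best=None
    for d in itertools.product((-1,0,1),(-1,0,1),(-1,0,1)):
        r=minimize(lambda q:f(p0+q*S),d,method='Nelder-Mead',options=dict(initial_simplex=np.array(d)+np.r_[np.zeros((1,3)),np.eye(3)]*.5))
        if best is None or r.fun<best[0]: best=(r.fun,p0+r.x*S)
    return best
import itertools
if __name__=='__main__':
    load();I={n:cv2.imread(f'pics/avg_{n}.png').astype(np.float32).mean(2) for n in('top','side')}
    p0=np.array([.5303,-.4356,-.910])
    for c in(['top'],['side'],['top','side']): print(c,fitrec(p0,c,I))
    X,Y,Z=.06,.058,.07
    q0=np.load('Q.npy');x,y,z=.051,.030,.057
    for s in(1,-1):
        e=[('top',(x,-y,z),(x,y,z)),('top',(-x,-y,z),(-x,y,z)),('top',(-x,s*y,z),(x,s*y,z))]
        print('small, edge y sign',s,fit(q0,e))
    for s in(1,-1):
        e=[('top',(X,-Y,Z),(X,Y,Z)),('top',(-X,s*Y,Z),(X,s*Y,Z))];print('large top',s,fit(p0,e))
E
python3 rec.py
```

```text
['top'] (np.float64(-9.892526626586914), array([ 0.5283, -0.4504, -0.9008]))
['side'] (np.float64(-17.570560455322266), array([ 0.5318, -0.4348, -0.9072]))
['top', 'side'] (np.float64(-26.423019409179688), array([ 0.5317, -0.4355, -0.9109]))
small, edge y sign 1 (np.float64(-677.15380859375), array([ 0.4421,  0.1223, -0.2249]))
small, edge y sign -1 (np.float64(-683.1702270507812), array([ 0.4396,  0.1136, -0.2071]))
large top 1 (np.float64(-502.55865478515625), array([ 0.531 , -0.4361, -0.9041]))
large top -1 (np.float64(-494.17877197265625), array([ 0.5298, -0.437 , -0.9   ]))
```

>>> step_arm --plan '[[[0,0,0],[0,0,0.143]],[[0,0,0],[0,0,0.143]],[[0,0,0],[0,0,0.143]],[[0,0,0],[0,0,0.143]],[[0,0,0],[0,0,0.143]]]'

```text
t: 16.9
position: [0.2405, -0.5472, 0.2018]
tool_rot: [0.999, -0.039, 0.001, 0.0]
contact_force: [0.3, -0.7, 0.4]
gripper_width: 0.0926
grasp_force: 0.0
```

>>> step_arm --plan '[[[0,0,0],[0,0,0.143]],[[0,0,0],[0,0,0]],[[0,0,0],[0,0,0]]]'

```text
t: 17.2
position: [0.2407, -0.5471, 0.2018]
tool_rot: [0.994, -0.105, 0.001, 0.0]
contact_force: [-1.2, 0.4, -1.0]
gripper_width: 0.0927
grasp_force: 0.0
```

```bash
python3 -c "
from go import *
np.save('P.npy',[.5312,-.4355,-.906]);np.save('Q.npy',[.4421,.1223,-.215])
print(status.sense()['q'])
delta([.48,-.2,.20],-.215);delta([.4421,.1223,.13],-.215)"
```

```text
[ 0.98103427  0.48767707  0.11648648  1.93833566 -0.0839049   0.7186086
 -0.63454057]
t 17.2 pos [ 0.2407 -0.5471  0.2018] F [-1.2  0.4 -1. ] shift [ 0.1613 -0.3895  0.0017]
turn [ 0.0007 -0.0015  0.0041]
t 17.2 pos [ 0.2407 -0.5471  0.2018] F [-1.2  0.4 -1. ] shift [ 0.0567 -0.6968  0.0713]
turn [ 0.0007 -0.0015  0.0041]
```

>>> step_arm --plan '[[[0.0161,-0.039,0],[0,0,0.004]],[[0.0161,-0.039,0],[0,0,0]],[[0.0161,-0.039,0],[0,0,0]],[[0.0161,-0.039,0],[0,0,0]],[[0.0161,-0.039,0],[0,0,0]]]'

```text
t: 17.7
position: [0.3621, -0.3731, 0.2019]
tool_rot: [0.994, -0.108, 0.001, 0.0]
contact_force: [0.9, 0.1, -1.1]
gripper_width: 0.0927
grasp_force: 0.0
```

>>> step_arm --plan '[[[0.0161,-0.039,0],[0,0,0]],[[0.0161,-0.039,0],[0,0,0]],[[0.0161,-0.039,0],[0,0,0]],[[0.0161,-0.039,0],[0,0,0]],[[0.0161,-0.039,0],[0,0,0]]]'

```text
t: 18.2
position: [0.4832, -0.2001, 0.202]
tool_rot: [0.994, -0.108, 0.001, 0.0]
contact_force: [0.3, -0.8, 0.6]
gripper_width: 0.0931
grasp_force: 0.0
```

>>> step_arm --plan '[[[-0.0131,-0.038,0],[0,0,0]],[[-0.0131,-0.038,0],[0,0,0]],[[-0.0131,-0.038,0],[0,0,0]],[[-0.0131,-0.038,0],[0,0,0]],[[-0.0131,-0.038,0],[0,0,0]]]'

```text
t: 18.7
position: [0.4596, -0.0004, 0.2017]
tool_rot: [0.994, -0.108, 0.001, 0.0]
contact_force: [1.2, 0.2, 0.3]
gripper_width: 0.0929
grasp_force: 0.0
```

>>> step_arm --plan '[[[-0.0131,-0.038,0],[0,0,0]],[[-0.0131,-0.038,0],[0,0,0]],[[-0.0131,-0.038,0],[0,0,0]],[[0,0,0],[0,0,0]],[[0,0,0],[0,0,0]]]'

```text
t: 19.2
position: [0.4461, 0.1186, 0.2014]
tool_rot: [0.994, -0.107, 0.001, 0.0]
contact_force: [-0.1, -0.2, -0.6]
gripper_width: 0.0931
grasp_force: 0.0
```

```bash
python3 -c "
from go import *
print(status.sense()['q'])
delta([.4421,.1223,.11],-.215)"
```

```text
[-0.46521115  0.34022201  0.10622522  2.22694819 -0.0622403   0.57598927
 -2.09803013]
t 19.2 pos [0.4461 0.1186 0.2014] F [-0.1 -0.2 -0.6] shift [-0.0049 -0.0028  0.0914]
turn [ 0.0007 -0.0017  0.0006]
```

>>> step_arm --plan '[[[-0.0049,-0.0028,0.01],[0.0007,-0.0017,0.0006]],[[0,0,0.04],[0,0,0]],[[0,0,0.04],[0,0,0]],[[0,0,0.04],[0,0,0]],[[0,0,0.0315],[0,0,0]]]'

```text
t: 19.7
position: [0.4415, 0.1201, 0.0377]
tool_rot: [0.994, -0.111, -0.0, 0.0]
contact_force: [0.5, 0.6, 0.2]
gripper_width: 0.0928
grasp_force: 0.0
```

>>> step_arm --plan '[[[0,0,0],[0,0,0]],[[0,0,0],[0,0,0]],[[0,0,0],[0,0,0]],[[0,0,0],[0,0,0]],[[0,0,0],[0,0,0]]]' --grip 1 --grip_force 20

```text
t: 20.2
position: [0.4432, 0.1223, 0.0414]
tool_rot: [0.994, -0.11, 0.002, -0.001]
contact_force: [0.4, 0.2, 8.3]
gripper_width: 0.0597
grasp_force: 20.0
```

>>> step_arm --plan '[[[0,0,0],[0,0,0]],[[0,0,0],[0,0,0]],[[0,0,0],[0,0,0]]]'

```text
t: 20.5
position: [0.4432, 0.1224, 0.0413]
tool_rot: [0.994, -0.11, 0.001, -0.001]
contact_force: [1.1, -0.2, 11.8]
gripper_width: 0.06
grasp_force: 20.0
```

>>> step_arm --plan '[[[0,0,-0.005],[0,0,0]],[[0,0,-0.01],[0,0,0]],[[0,0,-0.03],[0,0,0]],[[0,0,0],[0,0,0]],[[0,0,0],[0,0,0]]]' --grip_force 30

```text
t: 21.0
position: [0.4425, 0.122, 0.0858]
tool_rot: [0.994, -0.11, 0.001, -0.001]
contact_force: [0.3, 0.9, -1.8]
gripper_width: 0.0597
grasp_force: 30.0
```

>>> step_arm --plan '[[[0,0,-0.04],[0,0,0]],[[0,0,-0.04],[0,0,0]],[[0,0,-0.03],[0,0,0]],[[0,0,0],[0,0,0]],[[0,0,0],[0,0,0]]]'

```text
t: 21.5
position: [0.4419, 0.1219, 0.1945]
tool_rot: [0.994, -0.11, 0.0, -0.0]
contact_force: [-0.1, -1.0, -2.8]
gripper_width: 0.0596
grasp_force: 30.0
```

```bash
python3 -c "
from go import *
delta([.48,-.15,.20],-.215);delta([.5312,-.4355,.19],-.906)"
```

```text
t 21.5 pos [0.4419 0.1219 0.1945] F [-0.1 -1.  -2.8] shift [ 0.0965  0.257  -0.0055]
turn [-0.0004 -0.0002 -0.0047]
t 21.5 pos [0.4419 0.1219 0.1945] F [-0.1 -1.  -2.8] shift [0.2086 0.5245 0.0044]
turn [-5.000e-04 -1.000e-04  6.863e-01]
```

>>> step_arm --plan '[[[0.0088,0.0376,-0.004],[0,0,0]],[[0.0088,0.0376,0],[0,0,0]],[[0.0088,0.0376,0],[0,0,0]],[[0.0088,0.0376,0],[0,0,0]],[[0.0088,0.0376,0],[0,0,0]]]'

```text
t: 22.0
position: [0.4428, -0.0726, 0.1969]
tool_rot: [0.994, -0.11, -0.002, 0.0]
contact_force: [1.2, -0.5, -2.1]
gripper_width: 0.0594
grasp_force: 30.0
```

>>> step_arm --plan '[[[0.0088,0.0376,0],[0,0,0]],[[0.0088,0.0376,0],[0,0,0]],[[0.0088,0.0376,0],[0,0,0]],[[0.0088,0.0376,0],[0,0,0]],[[0,0,0],[0,0,0.115]]]'

```text
t: 22.5
position: [0.4439, -0.2314, 0.1968]
tool_rot: [0.985, -0.171, -0.001, 0.001]
contact_force: [-0.3, 0.1, -2.0]
gripper_width: 0.0597
grasp_force: 30.0
```

>>> step_arm --plan '[[[0,0,0],[0,0,0.115]],[[0,0,0],[0,0,0.115]],[[0,0,0],[0,0,0.115]],[[0,0,0],[0,0,0.115]],[[0,0,0],[0,0,0.111]]]'

```text
t: 23.0
position: [0.4445, -0.2254, 0.1966]
tool_rot: [0.898, -0.44, -0.002, 0.001]
contact_force: [1.0, -0.2, -0.8]
gripper_width: 0.0596
grasp_force: 30.0
```

```bash
python3 -c "
from go import *
delta([.5312,-.4355,.17],-.906)"
```

```text
t 23.0 pos [ 0.4445 -0.2254  0.1966] F [ 1.  -0.2 -0.8] shift [0.2192 0.0603 0.0261]
turn [ 0.0026  0.003  -0.0048]
```

>>> step_arm --plan '[[[0.0365,0.01,0],[0.0026,0.003,-0.0048]],[[0.0365,0.01,0],[0,0,0]],[[0.0365,0.01,0],[0,0,0]],[[0.0365,0.01,0],[0,0,0]],[[0.0365,0.01,0],[0,0,0]]]'

```text
t: 23.5
position: [0.519, -0.4007, 0.196]
tool_rot: [0.9, -0.436, -0.0, -0.001]
contact_force: [0.2, -0.4, -2.8]
gripper_width: 0.0597
grasp_force: 30.0
```

>>> step_arm --plan '[[[0.0365,0.01,0.01],[0,0,0]],[[0,0,0.02],[0,0,0]],[[0,0,0.02],[0,0,0]],[[0,0,0],[0,0,0]],[[0,0,0],[0,0,0]]]'

```text
t: 24.0
position: [0.5336, -0.4343, 0.1472]
tool_rot: [0.9, -0.436, 0.0, -0.001]
contact_force: [-0.2, -0.2, -2.2]
gripper_width: 0.0596
grasp_force: 30.0
```

```bash
python3 - <<'E'
from go import *
delta([.5312,-.4355,.12],-.906)
A=[]
for n,b in(('top',(305,225)),('side',(155,215))):
    im=np.mean([get_image(n).astype(float) for _ in range(4)],0).astype(np.uint8)[:,:,::-1];cv2.imwrite(f'pics/hov_{n}.png',im);A.append(cv2.resize(im[b[1]:b[1]+100,b[0]:b[0]+80],None,fx=5,fy=5,interpolation=cv2.INTER_CUBIC))
cv2.imwrite('pics/p8.png',np.hstack(A))
E
```

```text
t 24.0 pos [ 0.5336 -0.4343  0.1472] F [-0.2 -0.2 -2.2] shift [-0.0005  0.0027  0.0272]
turn [-0.0013  0.0004  0.0046]
```

View pics/p8.png

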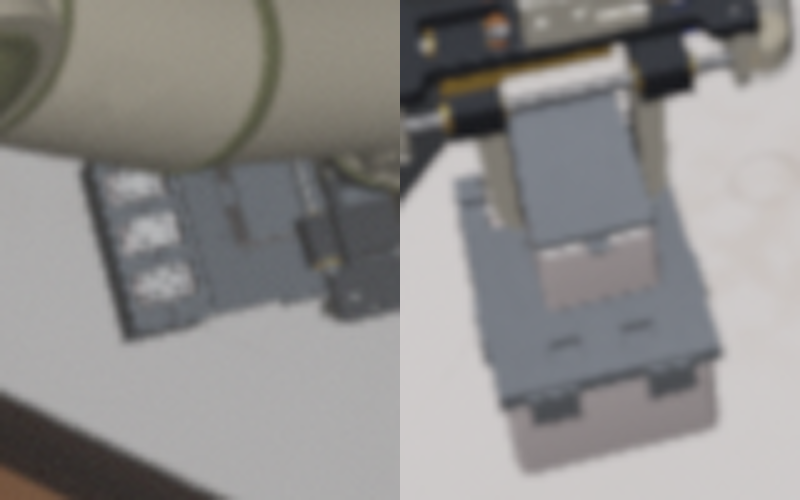

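```bash
python3 - <<'E'
from fit import *
np.set_printoptions(precision=4,suppress=True)
for n in('top','side'):
    g=cv2.GaussianBlur(cv2.imread(f'pics/hov_{n}.png').astype(np.float32),(0,0),0.8)
    G[n]=np.minimum(np.sqrt((cv2.Sobel(g,cv2.CV_32F,1,0)**2+cv2.Sobel(g,cv2.CV_32F,0,1)**2).sum(2)),250)
p0=np.array([.5336,-.4343,-.902]);x,y=.051,.030
c,s=np.cos(p0[2]),np.sin(p0[2])
for z in(.162,.164,.166):
    e=[('side',(-x,-y,z),(-x,y,z)),('side',(-x,-y,z),(x,-y,z)),('side',(-x,y,z),(x,y,z))]
    f=fit(p0,e);d=f[1]-p0;print(z,'far',f,'tubx,y',d[0]*c+d[1]*s,-d[0]*s+d[1]*c)
    # back edge only, 1D along x: profile
    for xe in(.051,-.051):
        print(xe,[int(score(p0,[('side',(xe+k,-.025,z),(xe+k,.025,z))])) for k in np.arange(-.01,.011,.002)])
print('front corner px mosaic', (proj('side',world(p0,[(x,y,.164),(x,-y,.164),(-x,-y,.164),(-x,y,.164)]))-(155,215)+.5)*5-.5+[400,0])
E
```

```text
0.162 far (np.float64(-520.5822143554688), array([ 0.5311, -0.4271, -0.9552])) tubx,y -0.007184740572921023 0.002447785968359796
0.051 [13, 29, 47, 52, 50, 77, 136, 172, 149, 96, 73]
-0.051 [203, 252, 255, 254, 258, 233, 155, 73, 61, 97, 115]
0.164 far (np.float64(-519.8257446289062), array([ 0.5324, -0.4289, -0.9509])) tubx,y -0.0050067556875127645 0.0024124288930282042
0.051 [5, 13, 29, 47, 52, 50, 77, 136, 172, 148, 96]
-0.051 [101, 191, 248, 256, 254, 258, 238, 165, 80, 58, 93]
0.166 far (np.float64(-519.1217041015625), array([ 0.5336, -0.4307, -0.9504])) tubx,y -0.002769029511426305 0.002233357192288097
0.051 [3, 5, 13, 29, 47, 52, 50, 78, 137, 172, 148]
-0.051 [83, 91, 179, 245, 256, 254, 258, 243, 176, 87, 57]
front corner px mosaic [[655.3829 215.8878]
 [532.951  243.4435]
 [499.2641 105.9738]
 [613.988   81.8545]]
```

>>> step_arm --plan '[[[0.001,0.0027,0.005],[-0.0013,0.0004,0.0046]],[[0,0,0.02],[0,0,0]],[[0,0,0.0095],[0,0,0]],[[0,0,0],[0,0,0]],[[0,0,0],[0,0,0]]]'

```text
t: 24.9
position: [0.533, -0.4374, 0.1148]
tool_rot: [0.899, -0.438, 0.002, 0.0]
contact_force: [-0.1, 0.4, -2.6]
gripper_width: 0.0596
grasp_force: 30.0
```

>>> step_arm --plan '[[[0,0,0.001],[0,0,0]],[[0,0,0.001],[0,0,0]],[[0,0,0.001],[0,0,0]],[[0,0,0],[0,0,0]]]'

```text
t: 25.3
position: [0.5331, -0.4373, 0.1119]
tool_rot: [0.899, -0.438, 0.002, 0.0]
contact_force: [0.2, -0.3, -1.9]
gripper_width: 0.0595
grasp_force: 30.0
```

>>> step_arm --plan '[[[0,0,0.001],[0,0,0]],[[0,0,0.001],[0,0,0]],[[0,0,0],[0,0,0]]]'

```text
t: 25.6
position: [0.5333, -0.4375, 0.1113]
tool_rot: [0.899, -0.438, 0.002, -0.0]
contact_force: [-2.1, 2.9, 10.3]
gripper_width: 0.0597
grasp_force: 30.0
```

>>> step_arm --plan '[[[0,0,0.001],[0,0,0]],[[0,0,0],[0,0,0]]]'

```text
t: 25.8
position: [0.5333, -0.4376, 0.1112]
tool_rot: [0.899, -0.438, 0.003, -0.0]
contact_force: [-4.4, 4.4, 18.0]
gripper_width: 0.0594
grasp_force: 30.0
```

>>> step_arm --plan '[[[0,0,-0.001],[0,0,0]],[[-0.001,0,0],[0,0,0]],[[-0.001,0,0],[0,0,0]],[[0,0,0],[0,0,0]]]'

```text
t: 26.2
position: [0.533, -0.4373, 0.1113]
tool_rot: [0.899, -0.438, 0.004, 0.001]
contact_force: [0.7, -1.8, 7.1]
gripper_width: 0.0595
grasp_force: 30.0
```

>>> step_arm --plan '[[[-0.001,0,0],[0,0,0]],[[-0.001,0,0],[0,0,0]],[[0,0,0],[0,0,0]]]'

```text
t: 26.5
position: [0.5304, -0.434, 0.1098]
tool_rot: [0.899, -0.438, 0.002, -0.0]
contact_force: [0.2, 0.2, -2.3]
gripper_width: 0.0595
grasp_force: 30.0
```

>>> step_arm --plan '[[[-0.001,0,0],[0,0,0]],[[-0.001,0,0],[0,0,0]],[[0,0,0],[0,0,0]]]'

```text
t: 26.8
position: [0.5293, -0.4324, 0.1095]
tool_rot: [0.899, -0.438, 0.002, 0.0]
contact_force: [0.3, -0.0, -1.9]
gripper_width: 0.06
grasp_force: 30.0
```

>>> step_arm --plan '[[[0,0,0.001],[0,0,0]],[[0,0,0.001],[0,0,0]],[[0,0,0.001],[0,0,0]],[[0,0,0],[0,0,0]]]'

```text
t: 27.2
position: [0.5294, -0.4326, 0.1067]
tool_rot: [0.899, -0.438, 0.002, 0.0]
contact_force: [0.4, -1.2, -2.2]
gripper_width: 0.0599
grasp_force: 30.0
```

>>> step_arm --plan '[[[0,0,0.0005],[0,0,0]],[[0,0,0.0005],[0,0,0]],[[0,0,0],[0,0,0]]]'

```text
t: 27.5
position: [0.5294, -0.4326, 0.1065]
tool_rot: [0.899, -0.438, 0.002, 0.0]
contact_force: [-0.8, 1.3, 5.4]
gripper_width: 0.0599
grasp_force: 30.0
```

>>> step_arm --plan '[[[0,0,-0.0003],[0,0,0]],[[0,0,0],[0,0,0]],[[0,0,0],[0,0,0]],[[0,0,0],[0,0,0]],[[0,0,0],[0,0,0]]]' --grip -1

```text
t: 28.0
position: [0.5293, -0.4326, 0.106]
tool_rot: [0.899, -0.438, 0.002, 0.0]
contact_force: [0.0, 0.9, 0.1]
gripper_width: 0.0919
grasp_force: 0.0
```

>>> step_arm --plan '[[[0,0,-0.01],[0,0,0]],[[0,0,-0.04],[0,0,0]],[[0,0,-0.045],[0,0,0]],[[0,0,-0.045],[0,0,0]],[[0,0,0],[0,0,0]]]'

```text
t: 28.5
position: [0.5308, -0.4349, 0.2535]
tool_rot: [0.899, -0.438, 0.007, 0.001]
contact_force: [0.6, -0.4, 0.1]
gripper_width: 0.093
grasp_force: 0.0
```

>>> step_arm --plan '[[[-0.03,0.03,0],[0,0,0]],[[-0.03,0.03,0],[0,0,0]],[[-0.03,0.03,0],[0,0,0]],[[-0.03,0.03,0],[0,0,0]],[[-0.03,0.03,0],[0,0,0]]]'

```text
t: 29.0
position: [0.3166, -0.4063, 0.2455]
tool_rot: [0.899, -0.438, 0.002, 0.0]
contact_force: [0.2, -0.4, 0.1]
gripper_width: 0.0932
grasp_force: 0.0
```

>>> step_arm --plan '[[[0,0.04,0],[0,0,0]],[[0,0.04,0],[0,0,0]],[[0,0.02,0],[0,0,0]],[[0,0,0],[0,0,0]],[[0,0,0],[0,0,0]]]'

```text
t: 29.5
position: [0.2397, -0.4684, 0.2452]
tool_rot: [0.899, -0.438, 0.002, -0.0]
contact_force: [0.8, 0.5, -1.0]
gripper_width: 0.093
grasp_force: 0.0
```

```bash
python3 fine.py 180,58,239; python3 - <<'E'
from go import *
print(status.sense()['t'],status.sense()['position'])
A=[]
for n,b in(('top',(305,225)),('side',(155,215))):
    im=np.mean([get_image(n).astype(float) for _ in range(4)],0).astype(np.uint8)[:,:,::-1];A.append(cv2.resize(im[b[1]:b[1]+100,b[0]:b[0]+80],None,fx=5,fy=5,interpolation=cv2.INTER_CUBIC))
cv2.imwrite('pics/p9.png',np.hstack(A))
E
```

```text
2.777 6 1.6 1 (-0.0, -0.3) (0.9, -0.0) [183, 64, 242] [[186, 61, 242], [165, 64, 221]] [0.82 1.59 0.36]
2.786 6 2 1 (-0.0, -0.3) (0.9, -0.3) [183, 64, 242] [[186, 64, 245], [168, 64, 221]] [0.84 1.58 0.36]
2.811 6.5 2 1 (-0.0, -0.3) (0.9, 0.3) [183, 64, 239] [[186, 64, 245], [165, 67, 239]] [0.82 1.61 0.38]
2.842 6.5 1.6 1 (-0.0, -0.3) (0.9, 0.3) [186, 64, 242] [[186, 61, 242], [162, 67, 221]] [0.82 1.63 0.39]
30.3 [ 0.23960251 -0.46861935  0.2452183 ]
```

View pics/p9.png

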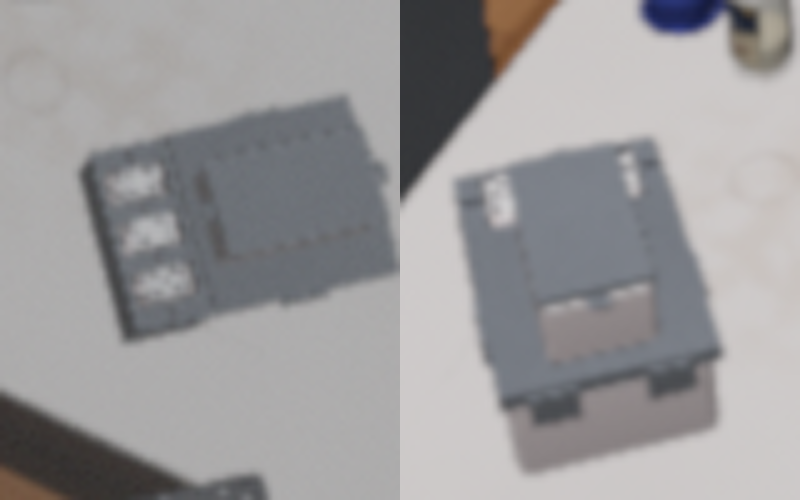

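```bash
python3 -c "
from plant import ctrl
print(ctrl.finish_job())"
```

```text
the job is handed in; nothing more can be done
None
```

I handed the job in at about 30 s; no verdict came back. By my camera estimates the wheels show 4, 2 and 5, within a few degrees of square. The small tub sits on the large lid with its feet felt down in the recesses and is released, and the arm is clear and hit nothing that I saw.

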